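# Snap the lid on the cork tub and stack it on its twin

### The arm

A 6-joint arm with a two-finger parallel gripper is mounted at the origin on the work surface. World frame = base frame: x ahead of the robot, y to its left, z up, the work surface at z = 0. Lengths are in m, angles in degrees, forces in N, time in s.
With the tool pointing down it reaches from about 0.35 to 0.975 m from the base axis. Payload 7.1 kg.
Tool frame: the origin (TCP) lies between the finger pads; the fingertips stand nose_length ahead of it and the grasp point (between the pads) lies 11 mm behind it (nose_length is the distance from the TCP to the fingertips, in m); z points along the fingers, y is the line along which they close (so a half turn about z gives the same grasp; the last joint's range is limited). The gripper opens to 88 mm and grips with 3 to 60 N. Pads are 20 mm wide; open, the fingers measure 115 mm over their backs; the gripper's body (75 mm by 178 mm) begins 61 mm behind the grasp point.
Start: joints at [-77.865, 24.242, 93.386, -0, 62.372, -1.089], TCP at [0.143, -0.608, 0.231] pointing down, gripper open.
Joint ranges: [-172.04, 172.04], [-51.8, 120.97], [4.93, 147.93], [-75.15, 255.16], [6.16, 154.13], [-145.62, 145.62]. Speed limits (degrees/s): [136.94, 136.94, 172.46, 180, 180, 180].

### API

Orientations are given as a 3x3 rotation matrix whose columns are the frame's x, y, z axes.
In Python, from rig import * gives the robot as it stands.
- The arm moves only by the tool step_arm, never from a script. Its argument "targets" is a list of rows, each a list of 7 numbers: the shift along the tool's x, y, z in m, then the turn, a rotation vector about the tool's x, y, z in degrees, then the finger opening in m, from 0 to 0.0878. A call has exactly 10 rows; each row shifts and turns the commanded pose from where the row before left it, along the tool's axes as they then stand; what a row does not reach is not made up. A row lasts 1/12 s, in which the tool goes at most 41.7 mm and 7.16 degrees, less where a joint would pass 70% of its speed; a pose out of reach is approached as far as the arm can. A call with a gripper value outside its range is refused whole. The fingers move at their own pace and stop on an object; "force" is the grip in N (left out, the last holds). Time passes only in rows, so rows that do not move let the fingers close, or fill a call up. It gives the time, the measured TCP pose, the force, the opening and the grip force at its end, in the units of the state.
- get_state(): the state, without advancing time (a new reading comes with each control period).
- read_camera(name): name is "scene" or "top" or "wrist"; returns (picture, depth): 480x640x3 uint8, blue, green, red; 480x640 float32, m along the optical axis (not along the pixel's ray), 0 where there is no reading.
- get_calibration(name): a dict with "camera_matrix" (3x3 intrinsics, pixels), "R" (3x3) and "t" (3): a world point X has camera coordinates R X + t. Camera axes: x right, y down, z forward; pixel columns grow to the right and rows downward; lengths in m; the calibration is good to about 2 mm. The wrist camera is an equidistant fisheye: a pixel r from the principal point sees the ray r / f radians off the axis. A picture is of the moment at which its call begins: read the wrist's pose just before it. get_calibration takes no time and is no camera call; for the wrist camera it gives the pose at the moment of the call.
- hand_in(): hands the job in; it is judged then, once.
The state is a dict: "t": time; "q": joint angles; "joint_vel": joint speeds; "tau": joint torques, N m; "eef_pos": TCP position; "orientation": TCP orientation; "ft_force": force on the tool from outside, world axes, zero at the start; "torque": the same for the moment, N m; "grip_width": opening from 0.0 (shut) to 1.0 (fully open); "finger_force": force on a finger pad.
Only numpy, scipy, OpenCV 4.12 (cv2) and the standard library are available. Lean on these libraries where they do the work, as an engineer would, in place of code of your own. Each camera call takes 0.05 s, during which the arm holds its last target. There are 200 camera calls.

### The job

Put the loose oblong lid on the open tub of corks and press it down until the clips at both ends have snapped and it sits fully home all round. Then stack the closed tub on its closed twin, set down gently so that its foot nests squarely inside the raised rim of the twin's lid, and let go. Keep the corks in the tub, and leave the twin and everything else on the counter where it stands.

Things in the scene. Friction and masses are not known exactly. Their poses are not given: they have to be found in the camera images.
- tub: Open white oblong tub holding 3 corks, loose. Origin: centre of underside; x along its length, z up; same after a half turn. Walls 108 x 56 mm, 60 high, 3 thick, rim rounded. Foot 97 x 47, 6 high (lowest 2 mm: 93 x 43). A grip band on each long side, z 28 to 38 mm, makes it 65 mm wide there, flush with the closed lid's sides: grip the closed tub across band and lid together. About 0.17 kg.
- tub_rim (a point): Centre of the open tub's mouth at rim height, 60 mm above its underside. In the middle of each short end, below the rim, sits a wedge-shaped catch 30 mm wide: it slopes out to 59.5 mm from the centre and its flat underside is 45 mm above the tub's underside. The lid's clips snap under the two catches.
- lid: The tub's loose oblong lid, grey, lying right way up. Origin: centre of the plane of the skirt's lower edge; x along its length, z up; same after a half turn. 128 x 65 mm (137 long over the clips' lips). Side skirts 20 mm high, 60 mm clear between; top plate z 20 to 23 mm; on it a stacking rim to z 27 round a recess 104 x 54. A springy clip hangs in each short end. 0.06 kg.
- lid_end_a (a point): A place to press: on the lid's top plate inside the stacking rim, 40 mm from the lid's centre along its +x, 23 mm above the skirt's edge. Set loosely on the tub the lid rests on its clips 10 to 18 mm too high, maybe askew, with 2 mm of play each way; each end then takes a press of about 6 to 12 N to snap. Home, this point is 63 mm above the tub's underside and tub and lid lift as one.
- lid_end_b (a point): The same at the lid's other end, 40 mm along its -x. Home, the lid's origin is 40 mm above the tub's and the top of its stacking rim 67 mm.
- twin: The twin: an equal tub, full, with an equal lid already snapped on; loose, about 0.42 kg. Origin: centre of underside; x along its length, z up; same after a half turn. 128 x 65 mm, 67 mm high to the top of the lid's stacking rim.
- twin_recess (a point): Centre of the recess floor on the twin's lid, 63 mm above the twin's underside. Recess 104 x 54 mm inside a rim 3 mm wide and 4 mm high; the upper tub's underside rests here, its foot having 3.5 mm of play each way.
- cork_a_center (a point): Centre of a wine cork, 23 mm in diameter and 45 mm long, lying loose in the open tub on its floor (6 mm above the tub's underside).
- cork_b_center (a point): Centre of a wine cork, 23 mm in diameter and 45 mm long, lying loose in the open tub on its floor (6 mm above the tub's underside).
- cork_c_center (a point): Centre of a wine cork, 23 mm in diameter and 45 mm long, lying loose in the open tub on its floor (6 mm above the tub's underside).
- square_tub: Bystander: open, empty square tub of the same white plastic, walls 68 x 60 mm, 60 mm high. Origin: centre of its underside.
- square_lid: Bystander: its square lid of the same grey plastic, 88 x 69 mm, 27 mm high, too short for the oblong tub. Origin: centre of the plane of its skirt's lower edge.
- bottle: Bystander: wine bottle, 75 mm in diameter, 297 mm high. Origin: centre of its underside.
- glass_1: Bystander: stemmed wine glass, 76 mm in diameter, 195 mm high. Origin: centre of its foot.
- glass_2: Bystander: smaller stemmed glass, 67 mm in diameter, 172 mm high. Origin: centre of its foot.
- corkscrew: Bystander: folded corkscrew lying on the counter, about 115 x 60 mm, 16 mm high. Origin: on the counter under the middle of its handle.
- jar: Bystander: closed jar, 68 mm in diameter, 95 mm high. Origin: centre of its underside.
There are look-alikes about, which are no part of the job. What is shaped like the twin but brown is not meant. What is shaped like the lid but purple is not meant.

How it is judged:
By the outcome, as a careful person would: the job done as asked, in the order asked, and still so for the second after the job is handed in, with the robot touching nothing.
It also fails if it takes over 72 s, if anything falls off the work surface, if the arm or the gripper's body presses on something with over 40 N, if the wrist force passes 120 N, or if a joint passes its speed limit or range.

## Working session

There is one attempt and no reset: what is moved stays moved. The work goes in short steps, Python scripts to look and compute and a tool call to move; the robot and the scene stay as the last step left them, time stands still between calls to the robot, and variables do not carry over. Pictures are saved under pics/ and viewed, at most 10 in all, crops included, and the job is handed in when it is done.

Besides the shell and the picture viewer there is one more tool, called after "Emit:" as name(argument=value, ...), one argument or row to a line, values as JSON. step_arm: Moves the arm, as the interface text tells. Its arguments: {"type":"object","properties":{"targets":{"type":"array","items":{"type":"array","items":{"type":"number"}}},"force":{"type":"number"}},"required":["targets"]}

```bash
ls; mkdir -p pics; python3 - <<'E'
from rig import *
import cv2,numpy as np
np.set_printoptions(precision=4,suppress=True)
s=get_state();print({k:s[k] for k in s})
for n in("top","scene"):
    im,d=read_camera(n);cv2.imwrite(f"pics/{n}0.png",im);np.savez(f"pics/{n}0.npz",im=im,d=d);c=get_calibration(n);print(n,c)
E
```

```text
pics
{'t': 0.0, 'q': array([-77.8655,  24.283 ,  93.4334,  -0.0005,  62.3718,  -1.0886]), 'joint_vel': array([-0.0804,  0.0331,  0.0277, -0.1614, -0.0188,  0.2504]), 'tau': array([  0.0012, -54.462 , -27.3667,   0.0644,   0.0227,  -0.0001]), 'eef_pos': array([ 0.1429, -0.6079,  0.2299]), 'orientation': array([[ 0.9735,  0.2287, -0.0003],
       [ 0.2287, -0.9735,  0.0015],
       [ 0.    , -0.0015, -1.    ]]), 'ft_force': array([-0.7819, -0.4964, -0.1332]), 'torque': array([-0.0183,  0.0117, -0.0198]), 'finger_force': 0.0, 'grip_width': 1.0026542367343203}
top {'camera_matrix': array([[462.5872,   0.    , 316.0627],
       [  0.    , 462.5872, 239.4607],
       [  0.    ,   0.    ,   1.    ]]), 'R': array([[-0.0273, -0.9996, -0.0039],
       [-0.9848,  0.0275, -0.1714],
       [ 0.1714, -0.0008, -0.9852]]), 't': array([0.0664, 0.5527, 1.1191])}
scene {'camera_matrix': array([[485.0328,   0.    , 314.2603],
       [  0.    , 485.0328, 243.5947],
       [  0.    ,   0.    ,   1.    ]]), 'R': array([[-0.4302,  0.9027, -0.0115],
       [ 0.6509,  0.3014, -0.6968],
       [-0.6255, -0.3072, -0.7172]]), 't': array([ 0.1711, -0.331 ,  1.5599])}
```

View pics/top0.png

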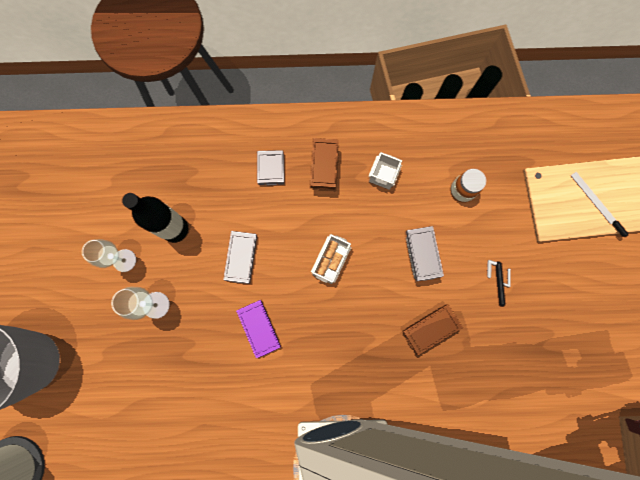

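View pics/scene0.png

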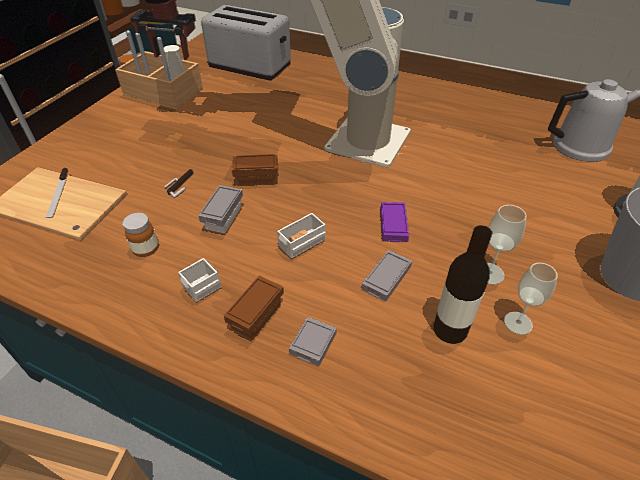

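Top view: lid at (240,257), open tub with corks (332,259), twin (425,254), purple decoy (259,329), brown decoys (325,165) and (431,330), square lid (270,167), square tub (386,170). The scene view confirms it: twin (221,209) is tall, lid (387,275) flat.

```bash
cat > h.py <<'E'
from rig import *
import rig,cv2,numpy as np
np.set_printoptions(precision=4,suppress=True)
def rays(uv,c,fish=False):
    K=np.asarray(c["camera_matrix"]);uv=np.asarray(uv,float).reshape(-1,2)
    x=(uv-K[:2,2])/[K[0,0],K[1,1]]
    if fish:
        th=np.linalg.norm(x,axis=1,keepdims=True);d=np.hstack([x/np.maximum(th,1e-9)*np.sin(th),np.cos(th)])
    else: d=np.hstack([x,np.ones((len(x),1))])
    R=np.asarray(c["R"]);return -R.T@np.asarray(c["t"]),d@R     # centre, world directions (rows)
def onplane(uv,c,z,fish=False):
    o,d=rays(uv,c,fish);return o+d*((z-o[2])/d[:,2])[:,None]
def cloud(d,c,fish=False):
    v,u=np.mgrid[:480,:640];uv=np.stack([u,v],-1).reshape(-1,2)
    o,r=rays(uv,c,fish)
    if fish: r=r/(r@np.asarray(c["R"])[2])[:,None]
    return (o+r*d.reshape(-1,1)).reshape(480,640,3)
def rect(P):
    (x,y),(w,h),a=cv2.minAreaRect((P[:,:2]*1000).astype(np.float32))
    if w<h:w,h,a=h,w,a+90
    return round(x,1),round(y,1),round(w,1),round(h,1),round((a+90)%180-90,1)
E
python3 - <<'E'
from h import *
print([n for n in dir(rig) if n[0]!='_'], getattr(rig,'nose_length',None))
z={'top':dict(lid=(240,257),tub=(332,259),twin=(425,254)),'scene':dict(lid=(387,275),tub=(302,236),twin=(221,209))}
for n in z:
    f=np.load(f"pics/{n}0.npz");im,d=f["im"],f["d"];c=get_calibration(n);P=cloud(d,c)
    hsv=cv2.cvtColor(im,cv2.COLOR_BGR2HSV)
    print(n,"table z",np.median(P[200:300,300:450,2][hsv[200:300,300:450,1]>120]))
    for k,(u,v) in z[n].items():
        s=np.s_[v-45:v+45,u-45:u+45]
        m=((hsv[s][...,1]<70)&(P[s][...,2]>.012)).astype(np.uint8)
        nl,L,st,ce=cv2.connectedComponentsWithStats(m)
        i=1+np.argmin(np.linalg.norm(ce[1:]-45,axis=1)-st[1:,4]*.05)
        Q=P[s][L==i];zt=np.percentile(Q[:,2],97);print(k,st[i,4],"z pct",np.percentile(Q[:,2],[5,50,90,97,99]))
        ht=dict(lid=.018,tub=.052,twin=.058)[k]
        T=Q[Q[:,2]>ht];print("   rect by depth",rect(T),"zmed",np.median(T[:,2]),"mean",T.mean(0))
E
```

```text
['Unreachable', 'get_calibration', 'get_state', 'hand_in', 'nose_length', 'read_camera'] 0.008
top table z 0.0004668596636512312
lid 1278 z pct [0.0197 0.0238 0.0274 0.0292 0.0309]
   rect by depth (477.9, 156.5, 293.2, 137.3, 65.3) zmed 0.0238336948401201 mean [0.5189 0.2466 0.0249]
tub 454 z pct [0.0205 0.0541 0.0615 0.0634 0.0653]
   rect by depth (462.0, 33.9, 210.6, 58.1, -25.0) zmed 0.059614741961732554 mean [0.5004 0.0154 0.0786]
twin 1470 z pct [0.0471 0.0634 0.0672 0.0693 0.0712]
   rect by depth (470.9, -92.3, 346.0, 134.6, -72.3) zmed 0.06364645990984497 mean [ 0.5094 -0.216   0.0689]
scene table z 0.00039003497084749705
lid 1237 z pct [0.0173 0.0233 0.0266 0.0284 0.0304]
   rect by depth (861.8, 305.9, 834.3, 99.5, 9.6) zmed 0.023583649185296207 mean [0.5292 0.2507 0.031 ]
tub 1185 z pct [0.0157 0.0411 0.0588 0.0608 0.0622]
   rect by depth (872.4, 182.1, 914.9, 117.9, 24.4) zmed 0.05775224453683675 mean [0.5164 0.0179 0.065 ]
twin 1319 z pct [0.0178 0.0623 0.0663 0.0683 0.0696]
   rect by depth (875.8, 59.8, 1060.2, 114.4, 37.0) zmed 0.06355735227012926 mean [ 0.518  -0.2101  0.0695]
```

```bash
cat >> h.py <<'E'
def measure(im,P,u,v,z0,z1,w=45,smax=70):
    """rectangle (mm,deg) of low-saturation points near pixel u,v with heights z0..z1"""
    hsv=cv2.cvtColor(im,cv2.COLOR_BGR2HSV);u0,v0=max(u-w,0),max(v-w,0);s=np.s_[v0:v+w,u0:u+w]
    m=((hsv[s][...,1]<smax)&(P[s][...,2]>z0)&(P[s][...,2]<z1)).astype(np.uint8)
    nl,L,st,ce=cv2.connectedComponentsWithStats(cv2.morphologyEx(m,cv2.MORPH_CLOSE,np.ones((3,3))))
    i=1+np.argmax(st[1:,4]);k=(L==i)&(m>0);return rect(P[s][k]),P[s][k].mean(0),k.sum()
E
python3 - <<'E'
from h import *
z={'top':dict(lid=(240,257),tub=(332,259),twin=(425,254)),'scene':dict(lid=(387,275),tub=(302,236),twin=(221,209))}
for n in z:
    f=np.load(f"pics/{n}0.npz");im,d=f["im"],f["d"];P=cloud(d,get_calibration(n))
    for k,(u,v) in z[n].items():
        h=dict(lid=(.016,.034),tub=(.054,.068),twin=(.056,.074))[k];print(n,k,*measure(im,P,u,v,*h))
E
```

```text
top lid (519.8, 246.9, 127.4, 66.8, -8.4) [0.5191 0.2467 0.0239] 1271
top tub (504.5, 14.3, 115.6, 55.9, -26.8) [0.5027 0.0149 0.0597] 224
top twin (510.9, -217.7, 128.3, 64.6, 8.7) [ 0.51   -0.2171  0.0638] 1346
scene lid (520.2, 248.6, 131.1, 65.8, -8.9) [0.5236 0.2494 0.0234] 1182
scene tub (505.1, 15.2, 110.7, 60.1, -28.4) [0.5096 0.0148 0.0583] 264
scene twin (508.9, -215.3, 131.3, 66.1, 7.6) [ 0.5135 -0.2139  0.0635] 887
```

Emit:
step_arm(
  targets=[
    [0.0275,-0.0291,0,0,0,0,0.0878],
    [0.0275,-0.0291,0,0,0,0,0.0878],
    [0.0275,-0.0291,0,0,0,0,0.0878],
    [0.0275,-0.0291,0,0,0,0,0.0878],
    [0.0275,-0.0291,0,0,0,0,0.0878],
    [0.0275,-0.0291,0,0,0,0,0.0878],
    [0.0275,-0.0291,0,0,0,0,0.0878],
    [0.0275,-0.0291,0,0,0,0,0.0878],
    [0.0275,-0.0291,0,0,0,0,0.0878],
    [0.0275,-0.0291,0,0,0,0,0.0878],
  ],
)

```text
t: 0.93
eef_pos: [0.3445, -0.2604, 0.2306]
orientation: [[0.974, 0.228, -0.0], [0.228, -0.974, 0.0], [-0.0, -0.0, -1.0]]
ft_force: [1.0, -2.2, -0.8]
grip_width: 1.001
finger_force: 0.0
```

Emit:
step_arm(
  targets=[
    [0.0275,-0.0291,0,0,0,0,0.0878],
    [0.0275,-0.0291,0,0,0,0,0.0878],
    [0.0275,-0.0291,0,0,0,0,0.0878],
    [0.0275,-0.0291,0,0,0,0,0.0878],
    [0.0275,-0.0291,0,0,0,0,0.0878],
    [0.0275,-0.0291,0,0,0,0,0.0878],
    [0.0275,-0.0291,0,0,0,0,0.0878],
    [0.0275,-0.0291,0,0,0,0,0.0878],
    [0,0,0,0,0,0,0.0878],
    [0,0,0,0,0,0,0.0878],
  ],
)

```text
t: 1.77
eef_pos: [0.5053, 0.0164, 0.2302]
orientation: [[0.973, 0.232, -0.001], [0.232, -0.973, -0.0], [-0.001, -0.0, -1.0]]
ft_force: [-0.2, -0.8, 1.0]
grip_width: 0.999
finger_force: 0.0
```

```bash
python3 - <<'E'
from h import *
s=get_state();c=get_calibration("wrist");im,d=read_camera("wrist");cv2.imwrite("pics/w1.png",im);np.savez("pics/w1.npz",im=im,d=d,**{k:np.asarray(v) for k,v in c.items()})
print(s["t"],s["q"],s["eef_pos"],s["orientation"],c)
E
```

```text
1.7667 [  0.5149  14.262  108.2963  -0.0049  57.4867  77.0751] [0.5053 0.0164 0.2302] [[ 0.9726  0.2325 -0.0008]
 [ 0.2325 -0.9726 -0.0001]
 [-0.0008 -0.0001 -1.    ]] {'camera_matrix': array([[371.6483,   0.    , 317.8956],
       [  0.    , 371.6483, 234.2883],
       [  0.    ,   0.    ,   1.    ]]), 'R': array([[ 0.2326, -0.9726,  0.0004],
       [-0.9285, -0.2219,  0.2976],
       [-0.2894, -0.0696, -0.9547]]), 't': array([-0.1019,  0.4368,  0.5383])}
```

View pics/w1.png

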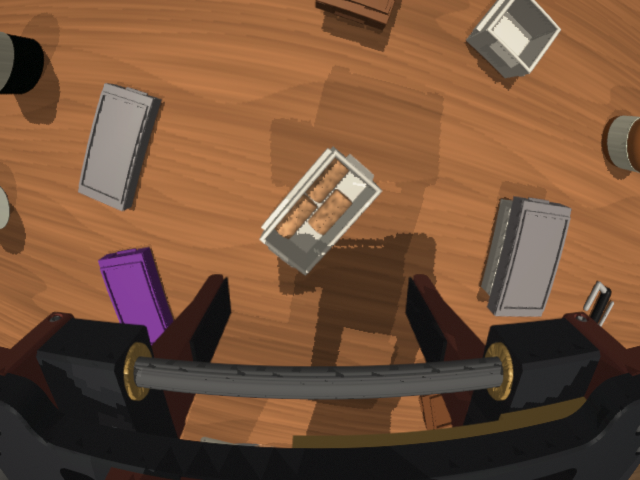

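Wrist view: tub with 3 corks at (320,212), lid at (120,147), twin at (530,258); all unobstructed.

```bash
python3 - <<'E'
from h import *
f=np.load("pics/w1.npz");c={k:f[k] for k in("camera_matrix","R","t")};P=cloud(f["d"],c,True)
for k,u,v,h in(("lid",120,147,(.016,.034)),("tub",320,212,(.055,.066)),("twin",530,258,(.059,.074))):
    print(k,*measure(f["im"],P,u,v,*h,w=75))
E
```

```text
lid (519.5, 247.2, 128.2, 66.3, -8.8) [0.5217 0.2445 0.0231] 5980
tub (504.5, 14.9, 111.9, 56.2, -27.1) [0.5085 0.0143 0.0592] 1546
twin (510.4, -217.0, 127.9, 66.2, 7.8) [ 0.513  -0.2146  0.0635] 5635
```

Emit:
step_arm(
  targets=[
    [0.0113,-0.0369,0,0,0,0,0.0878],
    [0.0113,-0.0369,0,0,0,0,0.0878],
    [0.0113,-0.0369,0,0,0,0,0.0878],
    [0.0113,-0.0369,0,0,0,0,0.0878],
    [0.0113,-0.0369,0,0,0,0,0.0878],
    [0.0113,-0.0369,0,0,0,0,0.0878],
    [0,0,0,0,0,5.5,0.0878],
    [0,0,0,0,0,5.5,0.0878],
    [0,0,0,0,0,5.5,0.0878],
    [0,0,0,0,0,5.5,0.0878],
  ],
)

```text
t: 2.65
eef_pos: [0.52, 0.244, 0.2303]
orientation: [[0.987, -0.159, -0.001], [-0.159, -0.987, -0.001], [-0.001, 0.001, -1.0]]
ft_force: [-0.3, -0.3, -0.4]
grip_width: 0.998
finger_force: 0.0
```

Emit:
step_arm(
  targets=[
    [0,0,0.036,0,0,0,0.0878],
    [0,0,0.036,0,0,0,0.0878],
    [0,0,0.036,0,0,0,0.0878],
    [0,0,0.036,0,0,0,0.0878],
    [0,0,0.02,0,0,0,0.0878],
    [0,0,0,0,0,0,0.0878],
    [0,0,0,0,0,0,0.0878],
    [0,0,0,0,0,0,0.0878],
    [0,0,0,0,0,0,0.0878],
    [0,0,0,0,0,0,0.0878],
  ],
)

```text
t: 3.48
eef_pos: [0.5216, 0.246, 0.0686]
orientation: [[0.988, -0.153, 0.003], [-0.153, -0.988, 0.001], [0.003, -0.002, -1.0]]
ft_force: [0.3, 0.1, 0.4]
grip_width: 1.002
finger_force: 0.0
```

```bash
python3 - <<'E'
from h import *
s=get_state();c=get_calibration("wrist");im,d=read_camera("wrist");cv2.imwrite("pics/w2.png",im);P=cloud(d,c,True)
R=s["orientation"];print(s["eef_pos"],R,s["ft_force"],s["q"])
hsv=cv2.cvtColor(im,cv2.COLOR_BGR2HSV)
print("heading",np.degrees(np.arctan2(R[1,0],R[0,0])),"err tool",R.T@(np.array([.5196,.2472,.012])-s["eef_pos"]))
try: print(measure(im,P,320,200,.016,.034,w=240))
except Exception as e: print(e)
E
```

```text
[0.5216 0.246  0.0686] [[ 0.9882 -0.1529  0.0029]
 [-0.1529 -0.9882  0.0013]
 [ 0.0027 -0.0017 -1.    ]] [0.3355 0.1053 0.413 ] [ 24.0668  33.3331 104.7617  -0.0013  41.7223 122.8649]
heading -8.797274292582808 err tool [-0.0023 -0.0008  0.0566]
((519.4, 248.1, 128.1, 65.1, -8.7), array([0.5266, 0.2468, 0.0233]), np.int64(21854))
```

View pics/w2.png

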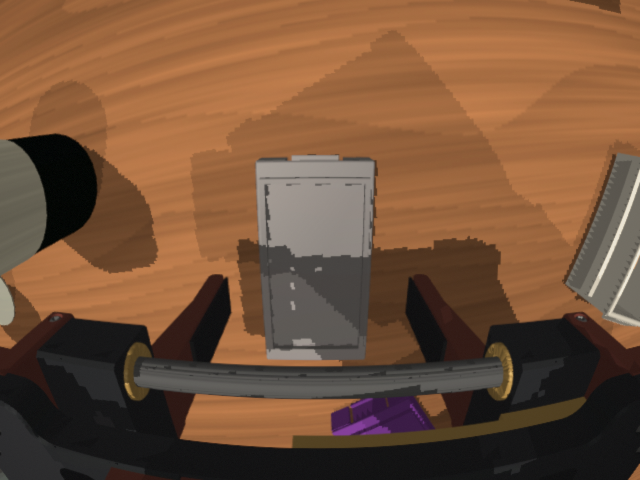

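Lid lies squarely between the fingers at (317,258), parallel to them.

Emit:
step_arm(
  targets=[
    [-0.0025,-0.0017,0,0,0,0,0.0878],
    [0,0,0.02,0,0,0,0.0878],
    [0,0,0.02,0,0,0,0.0878],
    [0,0,0.01,0,0,0,0.0878],
    [0,0,0.006,0,0,0,0.0878],
    [0,0,0,0,0,0,0.0878],
    [0,0,0,0,0,0,0.058],
    [0,0,0,0,0,0,0.058],
    [0,0,0,0,0,0,0.058],
    [0,0,0,0,0,0,0.058],
  ],
  force=20,
)

```text
t: 4.37
eef_pos: [0.5187, 0.2481, 0.0114]
orientation: [[0.988, -0.153, 0.001], [-0.153, -0.988, 0.001], [0.001, -0.001, -1.0]]
ft_force: [-0.3, -1.5, 3.2]
grip_width: 0.741
finger_force: 20.1
```

Emit:
step_arm(
  targets=[
    [0,0,0,0,0,0,0.055],
    [0,0,0,0,0,0,0.055],
    [0,0,0,0,0,0,0.055],
    [0,0,0,0,0,0,0.055],
    [0,0,-0.005,0,0,0,0.055],
    [0,0,-0.02,0,0,0,0.055],
    [0,0,-0.03,0,0,0,0.055],
    [0,0,-0.04,0,0,0,0.055],
    [0,0,-0.03,0,0,0,0.055],
    [0,0,0,0,0,0,0.055],
  ],
)

```text
t: 5.2
eef_pos: [0.5215, 0.2493, 0.1419]
orientation: [[0.988, -0.153, 0.009], [-0.153, -0.988, 0.004], [0.008, -0.005, -1.0]]
ft_force: [1.4, 0.3, -0.0]
grip_width: 0.737
finger_force: 20.0
```

Emit:
step_arm(
  targets=[
    [0.0033,0.039,0,0,0,0,0.055],
    [0.0033,0.039,0,0,0,0,0.055],
    [0.0033,0.039,0,0,0,0,0.055],
    [0.0033,0.039,0,0,0,0,0.055],
    [0.0033,0.039,0,0,0,0,0.055],
    [0.0033,0.039,0,0,0,0,0.055],
    [0,0,0,0,0,6.1,0.055],
    [0,0,0,0,0,6.1,0.055],
    [0,0,0,0,0,6.1,0.055],
    [0,0,0,0,0,0,0.055],
  ],
)

```text
t: 6.03
eef_pos: [0.5016, 0.0131, 0.1353]
orientation: [[0.888, -0.459, -0.001], [-0.459, -0.888, 0.0], [-0.001, 0.0, -1.0]]
ft_force: [0.3, 0.2, -0.5]
grip_width: 0.736
finger_force: 20.0
```

```bash
sleep 0; python3 - <<'E'
from h import *
read_camera("top");s=get_state();c=get_calibration("wrist");im,d=read_camera("wrist");cv2.imwrite("pics/w3.png",im);P=cloud(d,c,True)
R=s["orientation"];h=np.degrees(np.arctan2(R[1,0],R[0,0]));print(s["eef_pos"],R,h,s["q"])
z=s["eef_pos"][2];T=(P-s["eef_pos"])@R   # tool frame
T2=T.copy();T2[...,2]*=-1
print("lid in tool frame",measure(im,T2,320,240,.004,.022,w=240))
print("tub world err",R.T@(np.array([.5045,.0149,0])-s["eef_pos"]))
E
```

```text
[0.5017 0.0134 0.1353] [[ 0.8911 -0.4538 -0.0007]
 [-0.4538 -0.8911  0.    ]
 [-0.0007  0.0003 -1.    ]] -26.990869071524653 [  0.1643  22.1892 112.6416   0.003   45.2119 117.1531]
lid in tool frame ((18.4, 0.4, 93.2, 68.0, -0.1), array([0.0238, 0.0002, 0.0119]), np.int64(30708))
tub world err [ 0.0019 -0.0027  0.1353]
```

View pics/w3.png

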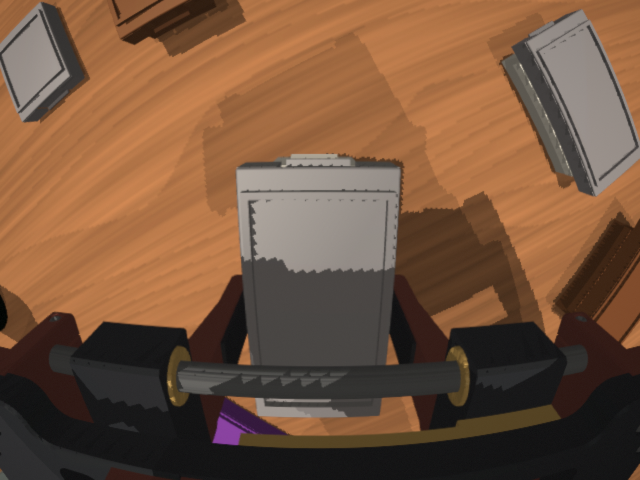

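Lid is gripped squarely; its far end at (320,160) gives its centre +1 mm along tool x. Adjust and lower.

Emit:
step_arm(
  targets=[
    [0.001,-0.0027,0,0,0,0,0.055],
    [0,0,0.02,0,0,0,0.055],
    [0,0,0.02,0,0,0,0.055],
    [0,0,0.016,0,0,0,0.055],
    [0,0,0,0,0,0,0.055],
    [0,0,0,0,0,0,0.055],
    [0,0,0,0,0,0,0.055],
    [0,0,0,0,0,0,0.055],
    [0,0,0,0,0,0,0.055],
    [0,0,0,0,0,0,0.055],
  ],
)

```text
t: 6.97
eef_pos: [0.5047, 0.0155, 0.0805]
orientation: [[0.891, -0.455, 0.002], [-0.455, -0.891, 0.0], [0.001, -0.001, -1.0]]
ft_force: [0.1, 0.4, 0.0]
grip_width: 0.739
finger_force: 20.0
```

```bash
cat > st.py <<'E'
from h import *
import sys
s=get_state();R=s["orientation"]
x,y,h=map(float,sys.argv[1:4])  # wanted TCP xy (mm), heading deg
hd=np.degrees(np.arctan2(R[1,0],R[0,0]));e=R.T@(np.array([x/1e3,y/1e3,s["eef_pos"][2]])-s["eef_pos"])
print("t",s["t"],"pos",s["eef_pos"],"err tool mm",e*1e3,"turn about tool z",hd-h,"F",s["ft_force"],"M",s["torque"],"tilt",R[2,:2],"q6",s["q"][5])
E
python3 st.py 503.7 15.3 -27.1
```

```text
t 6.9667 pos [0.5047 0.0155 0.0805] err tool mm [-0.7895  0.6829 -0.0015] turn about tool z 0.036803613600095986 F [0.0838 0.3894 0.0303] M [0.0716 0.0035 0.0011] tilt [ 0.0013 -0.0007] q6 117.47387429969392
```

Emit:
step_arm(
  targets=[
    [-0.0007,0.0006,0,0,0,0,0.055],
    [0,0,0.004,0,0,0,0.055],
    [0,0,0.003,0,0,0,0.055],
    [0,0,0.002,0,0,0,0.055],
    [0,0,0.002,0,0,0,0.055],
    [0,0,0.001,0,0,0,0.055],
    [0,0,0,0,0,0,0.055],
    [0,0,0,0,0,0,0.055],
    [0,0,0,0,0,0,0.055],
    [0,0,0,0,0,0,0.055],
  ],
)

```text
t: 7.8
eef_pos: [0.5034, 0.0153, 0.0678]
orientation: [[0.89, -0.455, 0.0], [-0.455, -0.89, 0.0], [0.0, -0.0, -1.0]]
ft_force: [-0.1, 1.1, -0.5]
grip_width: 0.739
finger_force: 20.0
```

```bash
python3 st.py 503.7 15.3 -27.1
```

```text
t 7.8 pos [0.5034 0.0153 0.0678] err tool mm [ 0.2858 -0.1463  0.    ] turn about tool z 0.024522068501973138 F [-0.0966  1.1333 -0.5302] M [ 0.0277  0.0203 -0.0491] tilt [ 0.0001 -0.0001] q6 117.46217805704654
```

Emit:
step_arm(
  targets=[
    [0,0,0.001,0,0,0,0.055],
    [0,0,0.001,0,0,0,0.055],
    [0,0,0.001,0,0,0,0.055],
    [0,0,0.001,0,0,0,0.055],
    [0,0,0,0,0,0,0.055],
    [0,0,0,0,0,0,0.055],
    [0,0,0,0,0,0,0.055],
    [0,0,0,0,0,0,0.055],
    [0,0,0,0,0,0,0.055],
    [0,0,0,0,0,0,0.055],
  ],
)

```text
t: 8.63
eef_pos: [0.5033, 0.0153, 0.0637]
orientation: [[0.89, -0.455, 0.0], [-0.455, -0.89, 0.0], [0.0, -0.0, -1.0]]
ft_force: [0.8, -0.2, -0.3]
grip_width: 0.738
finger_force: 20.0
```

Emit:
step_arm(
  targets=[
    [0,0,0.001,0,0,0,0.055],
    [0,0,0.001,0,0,0,0.055],
    [0,0,0.001,0,0,0,0.055],
    [0,0,0,0,0,0,0.055],
    [0,0,0,0,0,0,0.055],
    [0,0,0,0,0,0,0.055],
    [0,0,0,0,0,0,0.055],
    [0,0,0,0,0,0,0.055],
    [0,0,0,0,0,0,0.055],
    [0,0,0,0,0,0,0.055],
  ],
)

```text
t: 9.47
eef_pos: [0.5036, 0.0153, 0.0609]
orientation: [[0.89, -0.455, 0.001], [-0.455, -0.89, 0.0], [0.001, -0.0, -1.0]]
ft_force: [1.1, -0.2, 4.7]
grip_width: 0.74
finger_force: 20.0
```

Contact at lid height 49.5 mm with 4.7 N: it rests on its clips. Release and rise.

Emit:
step_arm(
  targets=[
    [0,0,0,0,0,0,0.0878],
    [0,0,0,0,0,0,0.0878],
    [0,0,0,0,0,0,0.0878],
    [0,0,0,0,0,0,0.0878],
    [0,0,0,0,0,0,0.0878],
    [0,0,-0.01,0,0,0,0.0878],
    [0,0,-0.025,0,0,0,0.0878],
    [0,0,-0.025,0,0,0,0.0878],
    [0,0,0,0,0,0,0.02],
    [0,0,0,0,0,0,0],
  ],
)

```text
t: 10.3
eef_pos: [0.5044, 0.0153, 0.1224]
orientation: [[0.89, -0.455, 0.004], [-0.455, -0.89, 0.0], [0.003, -0.002, -1.0]]
ft_force: [0.0, 0.3, -0.1]
grip_width: 0.888
finger_force: 0.0
```

```bash
cat > lid.py <<'E'
from h import *
s=get_state();c=get_calibration("wrist");im,d=read_camera("wrist");P=cloud(d,c,True)
import sys
cv2.imwrite(sys.argv[1],im)
r,m,n=measure(im,P,320,240,.060,.090,w=240);print("wrist lid",r,n)
a=np.radians(-27.1);u=np.array([np.cos(a),np.sin(a)])
hsv=cv2.cvtColor(im,cv2.COLOR_BGR2HSV)
k=(hsv[...,1]<70)&(P[...,2]>.05)&(P[...,2]<.095);X=(P[...,:2]-[.5045,.0149])@u;Y=(P[...,:2]-[.5045,.0149])@np.array([-u[1],u[0]])
for x in range(-60,65,10):
    q=k&(abs(X*1e3-x)<5)&(abs(Y)<.022)
    if q.sum()>20: print(x,q.sum(),np.median(P[q][:,2]).round(4),end=" | ")
imt,dt=read_camera("top");Pt=cloud(dt,get_calibration("top"));print("\ntop",measure(imt,Pt,332,259,.058,.09))
E
python3 lid.py pics/w4.png; python3 st.py 503.7 15.3 -27.1
```

```text
wrist lid (504.3, 14.7, 128.9, 64.9, -27.1) 21412
-60 478 0.0723 | -50 1112 0.0729 | -40 924 0.0723 | -30 981 0.0723 | -20 1044 0.0723 | -10 1108 0.0724 | 0 1175 0.0723 | 10 1223 0.0724 | 20 1255 0.0724 | 30 1324 0.0723 | 40 1375 0.0724 | 50 1366 0.0728 | 60 1587 0.0722 | t 10.4 pos [0.5029 0.0153 0.1206] err tool mm [ 0.7091 -0.3941 -0.0003] turn about tool z 0.023465264280801534 F [-0.2271 -0.3082 -0.3268] M [ 0.1241 -0.0012 -0.0084] tilt [-0.0003  0.0001] q6 117.46044850135652Traceback (most recent call last):
  File "lid.py", line 12, in <module>
    imt,dt=read_camera("top");Pt=cloud(dt,get_calibration("top"));print("\ntop",measure(imt,Pt,332,259,.058,.09))
                                                                                ~~~~~~~^^^^^^^^^^^^^^^^^^^^^^^^^
  File "h.py", line 27, in measure
    i=1+np.argmax(st[1:,4]);k=(L==i)&(m>0);return rect(P[s][k]),P[s][k].mean(0),k.sum()
        ~~~~~~~~~^^^^^^^^^^
    return _wrapfunc(a, 'argmax', axis=axis, out=out, **kwds)
    return bound(*args, **kwds)
ValueError: attempt to get argmax of an empty sequence
```

View pics/w4.png

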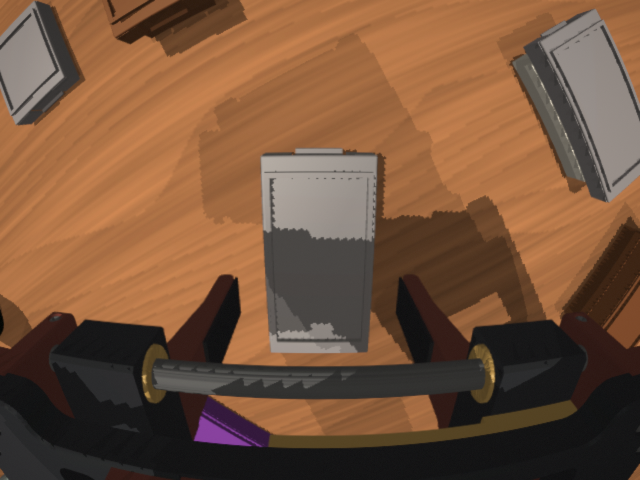

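Lid sits level and centred (plate at 72.3 mm, about 9 mm above home). Press end A with closed fingers.

Emit:
step_arm(
  targets=[
    [0.0207,0,0,0,0,0,0],
    [0.0207,0,0,0,0,0,0],
    [0,0,0,0,0,0,0],
    [0,0,0,0,0,0,0],
    [0,0,0,0,0,0,0],
    [0,0,0,0,0,0,0],
    [0,0,0.015,0,0,0,0],
    [0,0,0.015,0,0,0,0],
    [0,0,0,0,0,0,0],
    [0,0,0,0,0,0,0],
  ],
)

```text
t: 11.23
eef_pos: [0.5388, -0.0032, 0.0901]
orientation: [[0.891, -0.455, -0.003], [-0.455, -0.891, 0.0], [-0.002, 0.001, -1.0]]
ft_force: [0.3, -0.2, 0.2]
grip_width: 0.036
finger_force: 0.0
```

```bash
python3 st.py 539.9 -3.5 -27.1
```

```text
t 11.2333 pos [ 0.5388 -0.0032  0.0901] err tool mm [ 1.0831 -0.2552 -0.0028] turn about tool z 0.042694911057811424 F [ 0.2529 -0.1508  0.2004] M [ 0.0786  0.0071 -0.0311] tilt [-0.0023  0.0011] q6 115.44351479081774
```

Emit:
step_arm(
  targets=[
    [0.001,0,0.005,0,0,0,0],
    [0,0,0.004,0,0,0,0],
    [0,0,0.002,0,0,0,0],
    [0,0,0.0015,0,0,0,0],
    [0,0,0.0015,0,0,0,0],
    [0,0,0.001,0,0,0,0],
    [0,0,0.001,0,0,0,0],
    [0,0,0,0,0,0,0],
    [0,0,0,0,0,0,0],
    [0,0,0,0,0,0,0],
  ],
)

```text
t: 12.07
eef_pos: [0.5404, -0.0039, 0.0743]
orientation: [[0.89, -0.455, -0.001], [-0.455, -0.89, 0.0], [-0.001, 0.0, -1.0]]
ft_force: [-0.3, -0.1, 0.2]
grip_width: 0.005
finger_force: 0.0
```

Emit:
step_arm(
  targets=[
    [0,0,0.001,0,0,0,0],
    [0,0,0.001,0,0,0,0],
    [0,0,0.001,0,0,0,0],
    [0,0,0.001,0,0,0,0],
    [0,0,0.0005,0,0,0,0],
    [0,0,0,0,0,0,0],
    [0,0,0,0,0,0,0],
    [0,0,0,0,0,0,0],
    [0,0,0,0,0,0,0],
    [0,0,0,0,0,0,0],
  ],
)

```text
t: 12.9
eef_pos: [0.5414, -0.004, 0.0721]
orientation: [[0.89, -0.455, 0.001], [-0.455, -0.89, -0.0], [0.001, -0.0, -1.0]]
ft_force: [-5.5, -0.6, 23.7]
grip_width: 0.003
finger_force: 11.5
```

Emit:
step_arm(
  targets=[
    [0,0,-0.012,0,0,0,0],
    [0,0,-0.01,0,0,0,0],
    [-0.027,0,0,0,0,0,0],
    [-0.027,0,0,0,0,0,0],
    [-0.027,0,0,0,0,0,0],
    [0,0,0,0,0,0,0],
    [0,0,0,0,0,0,0],
    [0,0,0.004,0,0,0,0],
    [0,0,0,0,0,0,0],
    [0,0,0,0,0,0,0],
  ],
)

```text
t: 13.73
eef_pos: [0.4699, 0.0325, 0.088]
orientation: [[0.89, -0.456, 0.0], [-0.456, -0.89, 0.0], [0.0, -0.0, -1.0]]
ft_force: [-0.8, -0.2, 1.0]
grip_width: 0.006
finger_force: 0.0
```

```bash
python3 st.py 468.7 32.9 -27.1
```

```text
t 13.7333 pos [0.4699 0.0325 0.088 ] err tool mm [-1.2628  0.2338 -0.0006] turn about tool z -0.007204117389814968 F [-0.7781 -0.2241  0.9657] M [ 0.0472 -0.0308 -0.0094] tilt [ 0.0004 -0.0002] q6 119.62217291746283
```

Emit:
step_arm(
  targets=[
    [-0.001,0,0.004,0,0,0,0],
    [0,0,0.003,0,0,0,0],
    [0,0,0.002,0,0,0,0],
    [0,0,0.002,0,0,0,0],
    [0,0,0.0015,0,0,0,0],
    [0,0,0.0015,0,0,0,0],
    [0,0,0.001,0,0,0,0],
    [0,0,0,0,0,0,0],
    [0,0,0,0,0,0,0],
    [0,0,0,0,0,0,0],
  ],
)

```text
t: 14.57
eef_pos: [0.468, 0.0333, 0.0731]
orientation: [[0.89, -0.455, -0.0], [-0.455, -0.89, -0.0], [-0.0, 0.0, -1.0]]
ft_force: [-0.4, 0.4, -0.4]
grip_width: 0.001
finger_force: 0.0
```

Emit:
step_arm(
  targets=[
    [0,0,0.001,0,0,0,0],
    [0,0,0.001,0,0,0,0],
    [0,0,0.001,0,0,0,0],
    [0,0,0,0,0,0,0],
    [0,0,0,0,0,0,0],
    [0,0,0,0,0,0,0],
    [0,0,0,0,0,0,0],
    [0,0,0,0,0,0,0],
    [0,0,0,0,0,0,0],
    [0,0,0,0,0,0,0],
  ],
)

```text
t: 15.4
eef_pos: [0.4682, 0.0333, 0.0712]
orientation: [[0.89, -0.455, 0.0], [-0.455, -0.89, 0.0], [0.0, -0.0, -1.0]]
ft_force: [-4.1, -1.0, 15.0]
grip_width: 0.003
finger_force: 8.0
```

Emit:
step_arm(
  targets=[
    [0,0,0.001,0,0,0,0],
    [0,0,0,0,0,0,0],
    [0,0,0,0,0,0,0],
    [0,0,-0.02,0,0,0,0],
    [0.02,0,-0.03,0,0,0,0.0878],
    [0.02,0,0,0,0,0,0.0878],
    [0,0,0,0,0,0,0.0878],
    [0,0,0,0,0,0,0.0878],
    [0,0,0,0,0,0,0.0878],
    [0,0,0,0,0,0,0.0878],
  ],
)

```text
t: 16.23
eef_pos: [0.502, 0.0153, 0.1183]
orientation: [[0.89, -0.455, -0.003], [-0.455, -0.89, 0.0], [-0.002, 0.001, -1.0]]
ft_force: [0.3, 0.1, -0.2]
grip_width: 0.422
finger_force: 0.0
```

```bash
sed -i '/^imt/d' lid.py; sed -i 's/\.060,\.090,w/.054,.090,w/' lid.py; python3 lid.py pics/w5.png; python3 st.py 504.3 14.7 -27.1
```

```text
wrist lid (503.7, 15.1, 128.2, 64.9, -26.9) 19044
-60 520 0.0631 | -50 1075 0.0631 | -40 906 0.0628 | -30 968 0.0628 | -20 1015 0.0627 | -10 1074 0.0628 | 0 1127 0.0628 | 10 1163 0.0627 | 20 1236 0.0627 | 30 1259 0.0628 | 40 1324 0.0628 | 50 1342 0.0632 | 60 1125 0.0627 | t 16.2833 pos [0.5022 0.0154 0.1184] err tool mm [ 2.2    -0.3644 -0.0051] turn about tool z 0.04303166701370387 F [-0.3145 -0.4089 -0.4441] M [ 0.0421  0.0053 -0.0099] tilt [-0.0021  0.0011] q6 117.45096508878959
```

Lid is flat at 62.8 mm all along: home. Now grip the closed tub.

Emit:
step_arm(
  targets=[
    [0.0016,0,0,0,0,0,0.0878],
    [0,0,0,0,0,0,0.0878],
    [0,0,0,0,0,0,0.0878],
    [0,0,0,0,0,0,0.0878],
    [0,0,0.03,0,0,0,0.0878],
    [0,0,0.03,0,0,0,0.0878],
    [0,0,0.015,0,0,0,0.0878],
    [0,0,0.01,0,0,0,0.0878],
    [0,0,0,0,0,0,0.0878],
    [0,0,0,0,0,0,0.0878],
  ],
  force=40,
)

```text
t: 17.12
eef_pos: [0.5051, 0.0144, 0.0341]
orientation: [[0.89, -0.455, -0.001], [-0.455, -0.89, 0.0], [-0.001, 0.0, -1.0]]
ft_force: [0.4, 1.0, 1.0]
grip_width: 0.998
finger_force: 0.0
```

Emit:
step_arm(
  targets=[
    [0,0,0,0,0,0,0.055],
    [0,0,0,0,0,0,0.055],
    [0,0,0,0,0,0,0.055],
    [0,0,0,0,0,0,0.055],
    [0,0,0,0,0,0,0.055],
    [0,0,0,0,0,0,0.055],
    [0,0,0,0,0,0,0.055],
    [0,0,0,0,0,0,0.055],
    [0,0,0,0,0,0,0.055],
    [0,0,0,0,0,0,0.055],
  ],
)

```text
t: 17.95
eef_pos: [0.5056, 0.0143, 0.035]
orientation: [[0.89, -0.455, 0.001], [-0.455, -0.89, 0.0], [0.001, -0.001, -1.0]]
ft_force: [-1.1, 0.1, 6.0]
grip_width: 0.739
finger_force: 40.0
```

```bash
python3 st.py 503.8 15.0 -27.1
```

```text
t 17.95 pos [0.5056 0.0143 0.035 ] err tool mm [-1.9146  0.2479 -0.0024] turn about tool z 0.021707935625876473 F [-1.1294  0.0627  6.0292] M [ 0.0605  0.1138 -0.0237] tilt [ 0.0012 -0.0006] q6 117.35525061430373
```

Emit:
step_arm(
  targets=[
    [0,0,-0.004,0,0,0,0.055],
    [0,0,-0.01,0,0,0,0.055],
    [0,0,-0.02,0,0,0,0.055],
    [0,0,-0.025,0,0,0,0.055],
    [0,0,-0.025,0,0,0,0.055],
    [0,0,-0.015,0,0,0,0.055],
    [0,0,-0.005,0,0,0,0.055],
    [0,0,0,0,0,0,0.055],
    [0,0,0,0,0,0,0.055],
    [0,0,0,0,0,0,0.055],
  ],
)

```text
t: 18.78
eef_pos: [0.5041, 0.0144, 0.1372]
orientation: [[0.89, -0.455, -0.002], [-0.455, -0.89, 0.0], [-0.002, 0.001, -1.0]]
ft_force: [-1.0, -0.2, -2.0]
grip_width: 0.739
finger_force: 40.0
```

Emit:
step_arm(
  targets=[
    [0.009,0.0165,0,0,0,0,0.055],
    [0.0155,0.0283,0,0,0,0,0.055],
    [0.0185,0.0338,0,0,0,0,0.055],
    [0.0185,0.0338,0,0,0,0,0.055],
    [0.0185,0.0338,0,0,0,0,0.055],
    [0.0165,0.0301,0,0,0,0,0.055],
    [0.0145,0.0263,0,0,0,0,0.055],
    [0,0,0,0,0,-5,0.055],
    [0,0,0,0,0,-7,0.055],
    [0,0,0,0,0,-7,0.055],
  ],
)

```text
t: 19.62
eef_pos: [0.5106, -0.2171, 0.1364]
orientation: [[0.991, -0.136, -0.003], [-0.136, -0.991, 0.001], [-0.003, -0.001, -1.0]]
ft_force: [0.2, 0.5, -1.5]
grip_width: 0.735
finger_force: 40.0
```

Emit:
step_arm(
  targets=[
    [0,0,0,0,0,-7,0.055],
    [0,0,0,0,0,-6,0.055],
    [0,0,0,0,0,-3,0.055],
    [0,0,0,0,0,0,0.055],
    [0,0,0,0,0,0,0.055],
    [0,0,0,0,0,0,0.055],
    [0,0,0,0,0,0,0.055],
    [0,0,0,0,0,0,0.055],
    [0,0,0,0,0,0,0.055],
    [0,0,0,0,0,0,0.055],
  ],
)

```text
t: 20.45
eef_pos: [0.5117, -0.2165, 0.1382]
orientation: [[0.99, 0.138, 0.0], [0.138, -0.99, -0.0], [0.0, 0.0, -1.0]]
ft_force: [-0.3, -0.3, -2.7]
grip_width: 0.736
finger_force: 40.0
```

```bash
python3 - <<'E'
from h import *
s=get_state();c=get_calibration("wrist");im,d=read_camera("wrist");P=cloud(d,c,True);R=s["orientation"]
cv2.imwrite("pics/w6.png",im)
T=(P-s["eef_pos"])@R;T[...,2]*=-1
print("lid in tool frame",measure(im,T,320,240,.015,.045,w=240))
for n,u,v in(("top",425,254),("scene",221,209)):
    im,d=read_camera(n);cv2.imwrite(f"pics/{n}6.png",im)
E
python3 st.py 512.2 -216.7 8
```

```text
lid in tool frame ((23.0, 0.5, 78.0, 68.8, -0.1), array([0.0274, 0.0001, 0.0284]), np.int64(32729))
t 20.6 pos [ 0.5117 -0.2165  0.1382] err tool mm [0.4575 0.235  0.0001] turn about tool z -0.08087244371077418 F [ 0.6348  0.0434 -2.4695] M [-0.0031 -0.0155 -0.0813] tilt [0.0001 0.0001] q6 57.918147824312065
```

View pics/w6.png

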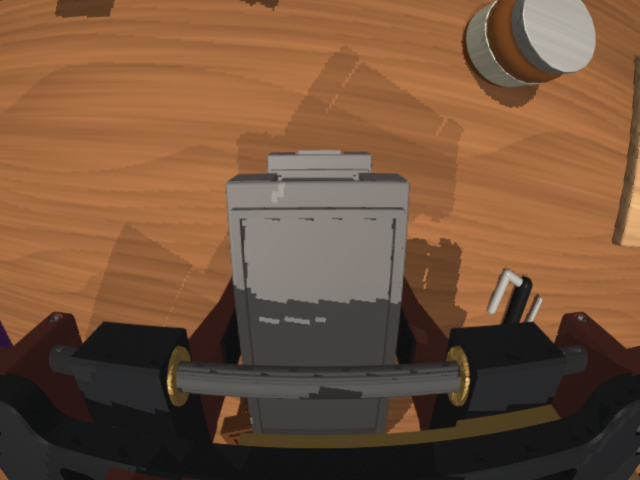

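View pics/scene6.png

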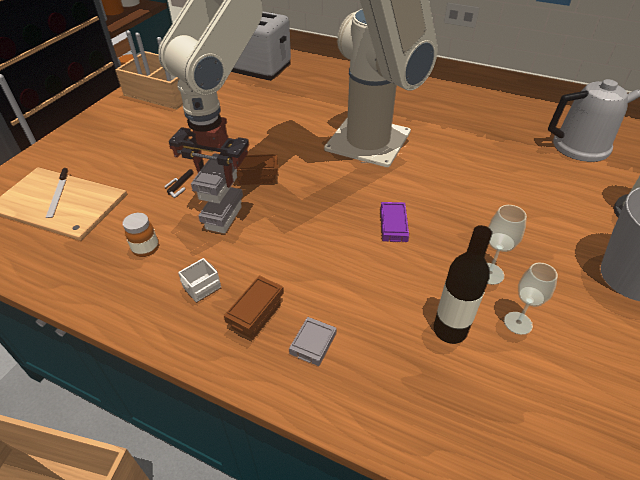

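Held tub sits centred over the twin, whose far end peeks out at (320,163); scene view agrees, others undisturbed. Check the twin's end once more.

```bash
python3 - <<'E'
from h import *
s=get_state();c=get_calibration("wrist");im,d=read_camera("wrist");P=cloud(d,c,True);R=s["orientation"]
hsv=cv2.cvtColor(im,cv2.COLOR_BGR2HSV)
k=(hsv[...,1]<70)&(P[...,2]>.057)&(P[...,2]<.075);k[:,:230]=0;k[:,400:]=0;k[250:]=0
T=((P-s["eef_pos"])@R)[k]*1e3;print(k.sum(),np.percentile(T[:,0],[1,50,99]),np.percentile(T[:,1],[0.5,99.5]),rect(T/1e3))
E
```

```text
1745 [47.1938 57.2507 62.2754] [-30.7312  32.6154] (54.2, 0.7, 64.3, 16.5, 89.8)
```

Twin's end at x≈62.4, y≈0.7 in the tool frame against 62.0, 0.5 for the held lid: aligned. Lower.

Emit:
step_arm(
  targets=[
    [0,0,0.006,0,0,0,0.055],
    [0,0,0.008,0,0,0,0.055],
    [0,0,0.008,0,0,0,0.055],
    [0,0,0.006,0,0,0,0.055],
    [0,0,0.004,0,0,0,0.055],
    [0,0,0.002,0,0,0,0.055],
    [0,0,0.001,0,0,0,0.055],
    [0,0,0,0,0,0,0.055],
    [0,0,0,0,0,0,0.055],
    [0,0,0,0,0,0,0.055],
  ],
)

```text
t: 21.48
eef_pos: [0.5119, -0.2166, 0.1035]
orientation: [[0.99, 0.138, 0.001], [0.138, -0.99, -0.0], [0.001, 0.0, -1.0]]
ft_force: [0.2, 0.3, -1.6]
grip_width: 0.742
finger_force: 40.0
```

```bash
python3 st.py 512.4 -216.9 8
```

```text
t 21.4833 pos [ 0.5119 -0.2166  0.1035] err tool mm [0.4158 0.33   0.0003] turn about tool z -0.07690854352065113 F [ 0.2004  0.2953 -1.5545] M [ 0.0283  0.002  -0.0138] tilt [0.0006 0.0003] q6 57.91022892244523
```

Bottom is now about 5 mm above the recess floor.

Emit:
step_arm(
  targets=[
    [0.0004,0.0003,0.001,0,0,0,0.055],
    [0,0,0.001,0,0,0,0.055],
    [0,0,0.001,0,0,0,0.055],
    [0,0,0.0005,0,0,0,0.055],
    [0,0,0.0005,0,0,0,0.055],
    [0,0,0.0005,0,0,0,0.055],
    [0,0,0,0,0,0,0.055],
    [0,0,0,0,0,0,0.055],
    [0,0,0,0,0,0,0.055],
    [0,0,0,0,0,0,0.055],
  ],
)

```text
t: 22.32
eef_pos: [0.5121, -0.2168, 0.0987]
orientation: [[0.99, 0.138, 0.0], [0.138, -0.99, -0.0], [0.0, 0.0, -1.0]]
ft_force: [-0.3, 0.6, -2.2]
grip_width: 0.737
finger_force: 40.0
```

Emit:
step_arm(
  targets=[
    [0,0,0.0005,0,0,0,0.055],
    [0,0,0,0,0,0,0.055],
    [0,0,0.0005,0,0,0,0.055],
    [0,0,0,0,0,0,0.055],
    [0,0,0.0005,0,0,0,0.055],
    [0,0,0,0,0,0,0.055],
    [0,0,0,0,0,0,0.055],
    [0,0,0,0,0,0,0.055],
    [0,0,0,0,0,0,0.055],
    [0,0,0,0,0,0,0.055],
  ],
)

```text
t: 23.15
eef_pos: [0.5121, -0.2168, 0.098]
orientation: [[0.99, 0.138, 0.0], [0.138, -0.99, -0.0], [0.0, 0.0, -1.0]]
ft_force: [-3.6, 1.3, 7.6]
grip_width: 0.738
finger_force: 40.0
```

Contact at exactly the nested height (0.098). Ease off, release, rise.

Emit:
step_arm(
  targets=[
    [0,0,-0.0007,0,0,0,0.055],
    [0,0,0,0,0,0,0.066],
    [0,0,0,0,0,0,0.07],
    [0,0,0,0,0,0,0.078],
    [0,0,0,0,0,0,0.0878],
    [0,0,0,0,0,0,0.0878],
    [0,0,0,0,0,0,0.0878],
    [0,0,0,0,0,0,0.0878],
    [0,0,-0.005,0,0,0,0.0878],
    [0,0,-0.01,0,0,0,0.0878],
  ],
  force=5,
)

```text
t: 23.98
eef_pos: [0.5114, -0.2165, 0.1124]
orientation: [[0.99, 0.138, -0.002], [0.138, -0.99, 0.001], [-0.002, -0.001, -1.0]]
ft_force: [0.1, 1.4, 0.1]
grip_width: 0.998
finger_force: 0.0
```

Emit:
step_arm(
  targets=[
    [0,0,-0.02,0,0,0,0.0878],
    [0,0,-0.03,0,0,0,0.0878],
    [0,0,-0.03,0,0,0,0.0878],
    [0,0,-0.03,0,0,0,0.0878],
    [-0.02,0,-0.02,0,0,0,0.0878],
    [-0.03,0,0,0,0,0,0.0878],
    [-0.03,0,0,0,0,0,0.0878],
    [0,0,0,0,0,0,0.0878],
    [0,0,0,0,0,0,0.0878],
    [0,0,0,0,0,0,0.0878],
  ],
)

```text
t: 24.82
eef_pos: [0.4337, -0.2281, 0.2438]
orientation: [[0.991, 0.137, 0.002], [0.137, -0.991, -0.001], [0.002, 0.001, -1.0]]
ft_force: [-0.4, -0.3, -0.3]
grip_width: 1.001
finger_force: 0.0
```

```bash
python3 - <<'E'
from h import *
s=get_state();c=get_calibration("wrist");im,d=read_camera("wrist");P=cloud(d,c,True);cv2.imwrite("pics/w7.png",im);print(s["t"],s["eef_pos"])
print("upper",measure(im,P,320,240,.118,.14,w=230))
hsv=cv2.cvtColor(im,cv2.COLOR_BGR2HSV);k=(hsv[...,1]<70)&(P[...,2]>.118)&(P[...,2]<.14);Q=P[k]
A=np.c_[Q[:,:2]-Q[:,:2].mean(0),np.ones(len(Q))];print("plane",np.linalg.lstsq(A,Q[:,2],rcond=None)[0])
print("lower",measure(im,P,320,240,.057,.075,w=230))
im,d=read_camera("scene");cv2.imwrite("pics/scene7.png",im[100:350,100:420])
E
```

```text
24.8167 [ 0.4337 -0.2281  0.2438]
upper ((510.0, -217.5, 127.8, 65.1, 8.1), array([ 0.5105, -0.2173,  0.1263]), np.int64(15025))
plane [-0.0004 -0.0005  0.1263]Traceback (most recent call last):
  File "<stdin>", line 6, in <module>
  File "h.py", line 27, in measure
    i=1+np.argmax(st[1:,4]);k=(L==i)&(m>0);return rect(P[s][k]),P[s][k].mean(0),k.sum()
        ~~~~~~~~~^^^^^^^^^^
    return _wrapfunc(a, 'argmax', axis=axis, out=out, **kwds)
    return bound(*args, **kwds)
ValueError: attempt to get argmax of an empty sequence
```

View pics/w7.png

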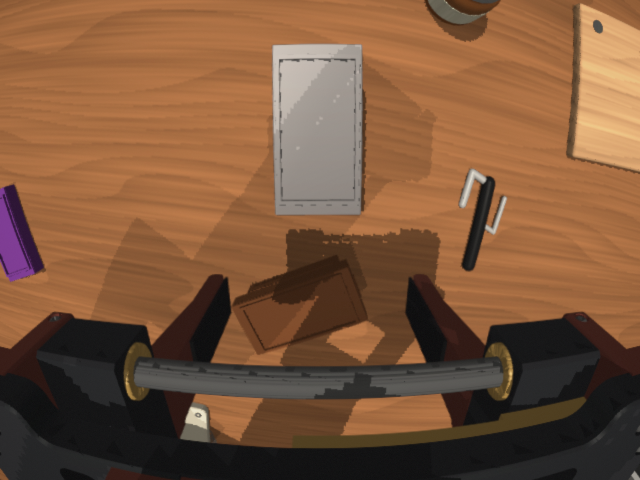

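The stack at (318,130) is level, with its upper plate at 126.3 mm (expected 126) and its centre at (510.0, -217.5) mm, turned 8.1°. That matches the twin, so the foot is nested.

```bash
python3 -c "
from rig import *
print(hand_in())"
```

```text
the job is handed in; nothing more can be done
None
```

The lid is snapped fully home on the tub of corks, and the closed tub is stacked level and nested on its twin, released and handed in at about 25 s.

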